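Close the clip box of modelling tools

TASK

Packing up at the modelling table: close the open orange tool box without gripping anything. Push its standing lid over with the fingertips until it lies fully shut on the box, then push both front clips down until they lie flat against the front of the box. Only push, and never harder than 50 N; do not lift or shove the box, and leave the mug, the jar and the wooden modelling stick as they are.

Things in the scene. Friction and masses are not known exactly. Their poses are not given: they have to be found in the camera images.
- toolbox: Orange plastic clip box, loose, 1.7 to 2.4 kg, on the table; a sideways push over about 8 N slides it. Origin: centre of its underside; +x from the front (clips) to the back (hinge), +y to the left clip, +z up. Tub 116 x 198 mm over the rim, 110 x 190 mm below, rim 70 mm high. With the lid shut its flat top is at z = 88 mm, covering x -58 to 58, y -99 to 99 mm.
- lid (a joint): Lid angle, rad: 0 = shut, level on the box; 1.57 = upright over the back; stop at 2.05. Starts at 1.65 to 1.95, leaning back past upright. Stiff hinge (friction 0.12 N m, lid weight 0.06 N m): it stays where it is left and does not fall shut, so it must be pushed all the way.
- lid_hinge (a point): Middle of the lid's hinge line, which runs along the box's y at box x = 58, z = 74 mm. The lid is a plate 198 mm wide reaching 116 mm from this line; its outer face (the top when shut) lies 14 mm off the line.
- lid_edge (a point): Middle of the lid's free (front) edge, on its outer face. The clips stick out past this edge on both sides of it, leaving 70 mm clear between them.
- clip_left (a joint): Angle of the clip on the box's +y side, rad: 0 = hanging flat against the box front (closed), 1.57 = sticking straight out in the plane of the lid, stop at 1.9. Starts at 1.1 to 1.75. Stiff hinge (0.035 N m, 1.2 N at the free edge): stays where it is left; pushed near the free edge it goes flat most easily.
- clip_right (a joint): The same for the clip on the box's -y side.
- clip_left_tip (a point): Middle of the left clip's free edge, outer face. The clip is a flap 46 mm wide, 3 mm thick, on the lid's front edge, centred at box y = 58 mm; with the lid shut its hinge line is at box x = -62.5, z = 80 mm. It reaches 31 mm from that line (closed: down to z = 49 mm); a thumb lip stands out 3 mm at the free edge.
- clip_right_tip (a point): Middle of the right clip's free edge, outer face; the same flap, centred at box y = -58 mm.
- mug: Black mug, 95 mm high, 80 mm across, with a handle; loose, on the table beside the box (either side), to be left alone. Origin: centre of its underside.
- jar: Glass jar with a steel cap, 85 mm high, 64 mm across; loose, on the table on the other side of the box, to be left alone. Origin: centre of its underside.
- stick: Wooden modelling stick, 180 x 18 x 10 mm, lying loose on the table in front of the box, to be left alone. Origin: on its underside, 75 mm from the plain end; x axis along it.
Mind the look-alikes: they are no part of the job. Of the things shaped like the toolbox, the orange one is meant.

How it is judged:
By the outcome, as a careful person would: the job done as asked, in the order asked, and still so for the second after the job is handed in, with the robot touching nothing.
It also fails if it takes over 48 s, if anything falls off the work surface, if the arm or the gripper's body presses on something with over 40 N, if the wrist force passes 120 N, or if a joint passes its speed limit or range.

ROBOT

A 6-joint arm with a two-finger parallel gripper is mounted at the origin on the work surface. World frame = base frame: x ahead of the robot, y to its left, z up, the work surface at z = 0. Lengths are in mm, angles in rad, forces in N, time in s.
With the tool pointing down it reaches from about 425 to 925 mm from the base axis. Payload 12.5 kg.
Tool frame: the origin (TCP) lies midway between the tips of the shut fingers; the grasp point (between the pads) lies 19 mm behind it; z points along the fingers, y is the line along which they close (so a half turn about z gives the same grasp; the last joint's range is limited). The gripper opens to 85 mm and grips with 20 to 120 N. Pads are 22 mm wide; open, the fingers measure 114 mm over their backs; the gripper's body (76 mm by 85 mm) begins 54 mm behind the grasp point. The pads swing forward as they close: fully open they stand 13 mm farther back than shut.
Start: joints at [1.171, 0.491, 1.559, -0, 1.092, -0.106], TCP at [180.977, 598.241, 231.327] pointing down, gripper open.
Joint ranges: [-3.1, 3.1], [-0.84, 2.19], [0.05, 2.79], [-1.13, 4.28], [0.06, 2.93], [-2.69, 2.69]. Speed limits (rad/s): [2.22, 2.22, 2.79, 3.14, 3.14, 3.14].

INTERFACE

Orientations are given as a unit quaternion [w, x, y, z].
In Python, from workcell import * gives the robot as it stands.
- The arm moves only by the tool play_rows, never from a script. Its argument "commands" is a list that holds one entry, the list of rows, each a list of 7 numbers: the turn, a rotation vector about the tool's x, y, z in degrees, then the shift along the tool's x, y, z in m, then the finger opening in m, from 0 to 0.0854. In form: [[[ax, ay, az, dx, dy, dz, jaw], ...]]. A call has 1 to 12 rows; each row shifts and turns the commanded pose from where the row before left it, along the tool's axes as they then stand; what a row does not reach is not made up. A row lasts 1/8 s, in which the tool goes at most 62.5 mm and 10.7 degrees, less where a joint would pass 70% of its speed; a pose out of reach is approached as far as the arm can. A call with a gripper value outside its range is refused whole. The fingers move at their own pace and stop on an object; "force" is the grip in N (left out, the last holds). Time passes only in rows, so rows that do not move let the fingers close. It gives the time, the measured TCP pose, the force, the opening and the grip force at its end, in the units of the state.
- read_state(): the state, without advancing time (a new reading comes with each control period).
- get_image(name): name is "side" or "top" or "wrist"; returns (picture, depth): 480x640x3 uint8, red, green, blue; 480x640 float32, mm along the optical axis (not along the pixel's ray), 0 where there is no reading.
- calibration(name): a dict with "intrinsics" (3x3 intrinsics, pixels), "R" (3x3) and "t" (3): a world point X has camera coordinates R X + t. Camera axes: x right, y down, z forward; pixel columns grow to the right and rows downward; lengths in mm; the calibration is good to about 2 mm. A picture is of the moment at which its call begins: read the wrist's pose just before it. calibration takes no time and is no camera call; for the wrist camera it gives the pose at the moment of the call.
- sign_off(): hands the job in; it is judged then, once.
The state is a dict: "clock": time; "q": joint angles; "dq": joint speeds; "tau": joint torques, N m; "ee_pos": TCP position; "orientation": TCP orientation; "force": force on the tool from outside, world axes, zero at the start; "wrist_torque": the same for the moment, N m; "finger_gap": finger opening in mm; "grip_force": force on a finger pad.
Only numpy, scipy, OpenCV 4.12 (cv2) and the standard library are available. Lean on these libraries where they do the work, as an engineer would, in place of code of your own. Each camera call takes 0.05 s, during which the arm holds its last target. There are 200 camera calls.

## Working session

There is one attempt and no reset: what is moved stays moved. The work goes in short steps, Python scripts to look and compute and a tool call to move; the robot and the scene stay as the last step left them, time stands still between calls to the robot, and variables do not carry over. Pictures are saved under pics/ and viewed, at most 10 in all, crops included, and the job is handed in when it is done.

Besides the shell and the picture viewer there is one more tool, called after "Call:" by a JSON object that holds its "name" and its "arguments". play_rows: Moves the arm, as the interface text tells. Its arguments: {"type":"object","properties":{"commands":{"type":"array"},"force":{"type":"number"}},"required":["commands"]}

```bash
mkdir -p pics; ls; cat > h.py <<'E'
from workcell import *
import numpy as np, cv2
def world(name,u,v,d,c=None):
    c=c or calibration(name);K=np.array(c["intrinsics"]);R=np.array(c["R"]);t=np.array(c["t"]).ravel()
    p=np.linalg.inv(K)@np.array([u,v,1.0])*d
    return R.T@(p-t)
def cloud(name):
    im,d=get_image(name);c=calibration(name);K=np.array(c["intrinsics"]);R=np.array(c["R"]);t=np.array(c["t"]).ravel()
    v,u=np.mgrid[0:480,0:640]
    p=np.stack([u,v,np.ones_like(u)],-1)@np.linalg.inv(K).T*d[...,None]
    return im,d,(p-t)@R
E
python3 - <<'E'
from h import *
s=read_state();print(s["clock"],s["ee_pos"],s["orientation"])
for n in("top","side"):
    im,d,P=cloud(n);np.savez("pics/%s0.npz"%n,im=im,P=P,d=d)
    cv2.imwrite("pics/%s0.png"%n,im[...,::-1])
    c=calibration(n);print(n,-np.array(c["R"]).T@np.array(c["t"]).ravel())
E
```

```text
pics
0.0 [180.8833981  598.01737137 230.73042566] [-1.41702043e-04  1.46381563e-01  9.89228047e-01 -5.37006811e-04]
top [ 316.32312503   47.92675674 1171.27909006]
side [ 295.96991143 -506.43732682  825.26750531]
```

View pics/top0.png

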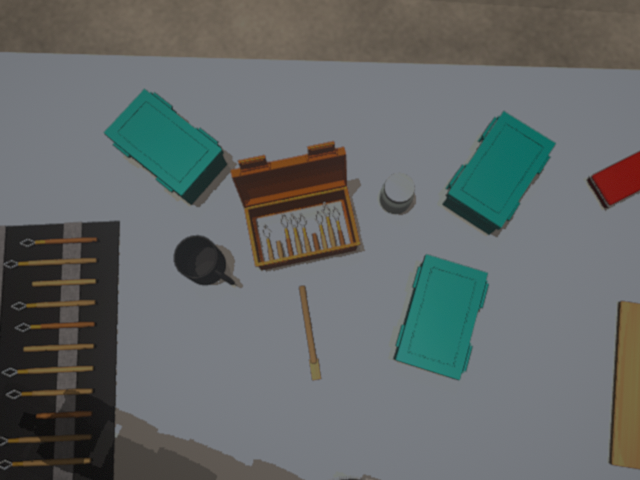

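View pics/side0.png

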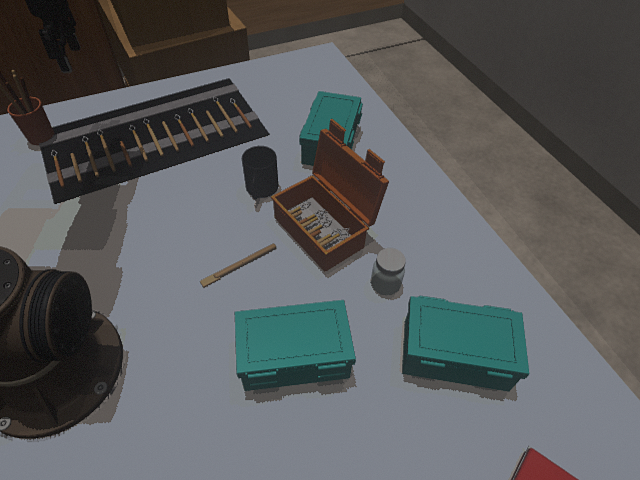

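Top view: the orange box is centred near (303,228), with its lid leaning back to (290,158) and the clips at (253,161) and (321,149). The mug is at (202,260), the jar at (398,192) and the stick runs from (303,287) to (315,378). Side view: the lid stands with both clips sticking up at (337,131) and (375,160).

```bash
python3 - <<'E'
from h import *
for n in("top","side"):
    z=np.load("pics/%s0.npz"%n);im=z["im"];P=z["P"]
    hsv=cv2.cvtColor(im,cv2.COLOR_RGB2HSV)
    m=(hsv[...,0]<16)&(hsv[...,1]>130)&(z["d"]>0)
    reg=np.zeros_like(m)
    if n=="top":
        reg[135:275,225:365]=1
        table=P[300:340,200:280].reshape(-1,3);print("table z",np.median(table[:,2]))
        print("base-dir samples",P[400,300],P[400,500],P[300,300])
        print("mug",P[235:285,175:225][P[235:285,175:225][...,2]>80].mean(0)," jar",P[170:215,380:418][P[170:215,380:418][...,2]>75].mean(0))
        print("stick",P[290,303],P[375,316])
    else: reg[110:275,265:395]=1
    Q=P[m&reg];print(n,len(Q),Q.min(0),Q.max(0))
    # rim
    r=Q[(Q[:,2]>64)&(Q[:,2]<76)]
    print(" rim rect",cv2.minAreaRect(r[:,:2].astype(np.float32)),len(r))
    l=Q[(Q[:,2]>95)];c=l.mean(0);u,s,v=np.linalg.svd(l-c,full_matrices=False);print(" lid",c,v[2],s, l[:,2].max())
    np.save("pics/%sQ.npy"%n,Q)
E
```

```text
table z -0.6546885320798639
base-dir samples [258.43808402 101.67313997  -0.72245151] [ 271.04252201 -270.05114614   -1.2705128 ] [4.44607795e+02 1.09568594e+02 4.03908757e-01]
mug [502.30186976 288.38925036 108.37144226]  jar [646.43998386 -67.35980837  97.48729924]
stick [463.06542174 104.21217302   8.59933539] [304.91086408  73.53480227   2.22018985]
top 3609 [502.69890212   3.63675051  -2.09367047] [686.84784553 226.84874201 226.48233326]
 rim rect ((582.5391845703125, 110.80326080322266), (128.45497131347656, 196.447265625), 13.615489959716797) 468
 lid [654.17474008 129.03685016 162.32187905] [-0.96445257 -0.23679991  0.11729041] [2195.11275348 1725.90332278  127.38275781] 226.48233325705624
side 1581 [497.68958452  -1.04700535  10.15363317] [688.28577045 223.018025   224.89151195]
 rim rect ((582.4945678710938, 108.27752685546875), (128.70974731445312, 198.7308807373047), 13.772894859313965) 552
 lid [655.85775272 125.03784069 171.5599471 ] [ 0.9630755   0.24050324 -0.12101142] [1296.22741309  986.76358575   77.40655507] 224.8915119456102
```

Call:
{"name": "play_rows", "arguments": {"commands": [[[0,0,-10.17,0,0,-0.03,0],[0,0,-10.17,0,0,-0.03,0],[0,0,-10.16,0,0,-0.03,0],[0,0,0,-0.03,-0.044,0,0],[0,0,0,-0.03,-0.044,0,0],[0,0,0,-0.03,-0.044,0,0],[0,0,0,-0.03,-0.044,0,0],[0,0,0,-0.03,-0.044,0,0],[0,0,0,-0.03,-0.044,0,0],[0,0,0,-0.03,-0.044,0,0],[0,0,0,-0.03,-0.044,0,0],[0,0,0,-0.03,-0.044,0,0]]]}}

```text
clock: 1.6
ee_pos: [538.0, 275.9, 321.1]
orientation: [-0.0, -0.119, 0.993, 0.0]
force: [-0.1, 0.6, -0.1]
finger_gap: -0.3
grip_force: 0.0
```

```bash
cat >> h.py <<'E'
from scipy.spatial.transform import Rotation as Ro
C=np.array([576.5,108.0]);yaw=np.radians(13.7)
B=np.array([[np.cos(yaw),np.sin(yaw)],[-np.sin(yaw),np.cos(yaw)]])
def tobox(p): p=np.asarray(p,float); return np.concatenate([(p[...,:2]-C)@B.T,p[...,2:]],-1)
def st():
    s=read_state();q=s["orientation"];r=Ro.from_quat([q[1],q[2],q[3],q[0]]).as_matrix()
    f=np.array(s["force"])
    print("t",round(s["clock"],2),"box",tobox(s["ee_pos"]).round(1),"toolx yaw",np.degrees(np.arctan2(r[1,0],r[0,0])).round(2),"zax",r[:,2].round(3),"Fbox",np.r_[B@f[:2],f[2]].round(1),"gap",round(s["finger_gap"],1))
E
python3 - <<'E'
from h import *
st()
# check lid geometry and front edge in box frame
for n in("top","side"):
    Q=tobox(np.load("pics/%sQ.npy"%n))
    r=Q[(Q[:,2]>66)&(Q[:,2]<74)&(Q[:,0]<60)]
    print(n,"rim z",np.median(r[:,2]),"x",np.percentile(r[:,0],[1,5]),"y",np.percentile(r[:,1],[1,99]))
    for z0 in (100,130,160,180,195,215):
        k=Q[abs(Q[:,2]-z0)<4]; print(z0,len(k),np.percentile(k[:,0],[5,50,95]).round(1),np.percentile(k[:,1],[2,98]).round(1))
E
```

```text
t 1.6 box [  2.3 172.2 321.1] toolx yaw -166.34 zax [-0. -0. -1.] Fbox [ 0.   0.6 -0.1] gap -0.3
top rim z 69.78609430281294 x [-53.49414695 -23.51427177] y [-96.54017942  97.92471093]
100 199 [70.9 72.9 75.1] [-89.   80.9]
130 18 [68.4 78.4 80. ] [-71.5  90.3]
160 30 [84.1 84.9 85.6] [-73.8  90.4]
180 93 [77.8 83.9 92. ] [-91.9  97.7]
195 114 [81.  84.8 86.3] [-79.   82.1]
215 73 [85.6 86.9 89.4] [-74.  77.]
side rim z 70.11069635552892 x [-58.33708682 -57.51838488] y [-99.71315062  97.13675831]
100 61 [70.6 72.4 73.9] [-58.1  80.1]
130 4 [77.5 78.9 82.4] [-98.5  34. ]Traceback (most recent call last):
  File "<stdin>", line 9, in <module>
    return _quantile_unchecked(
        a, q, axis, out, overwrite_input, method, keepdims, weights)
    return _ureduce(a,
                    func=_quantile_ureduce_func,
    ...<5 lines>...
                    overwrite_input=overwrite_input,
                    method=method)
    r = func(a, **kwargs)
    result = _quantile(arr,
                       quantiles=q,
    ...<2 lines>...
                       out=out,
                       weights=wgt)
    slices_having_nans = np.isnan(arr[-1, ...])
                                  ~~~^^^^^^^^^
IndexError: index -1 is out of bounds for axis 0 with size 0
```

Call:
{"name": "play_rows", "arguments": {"commands": [[[0,0,0,-0.029,-0.043,0,0],[0,0,0,-0.029,-0.043,0,0],[0,0,0,-0.029,-0.043,0,0],[0,0,0,-0.029,-0.043,0,0],[0,0,0,0,0,0,0],[0,0,0,0,0,0.04,0],[0,0,0,0,0,0.04,0],[0,0,0,0,0,0.04,0],[0,0,0,0,0,0.036,0],[0,0,0,0,0,0,0],[0,0,0,0,0,0,0]]]}}

```text
clock: 2.98
ee_pos: [690.6, 138.0, 166.9]
orientation: [0.001, -0.119, 0.993, 0.0]
force: [0.4, 0.6, 0.3]
finger_gap: 0.1
grip_force: 0.0
```

```bash
python3 - <<'E'
from h import *
st()
# lid push path: TCP box(x,z) = H + r*(-cos,sin)+14(sin,cos)+(11,0)
r=98
for a in np.arange(1.8,-0.01,-0.15):
    print(round(a,2),(58-r*np.cos(a)+14*np.sin(a)+11).round(1),(74+r*np.sin(a)+14*np.cos(a)).round(1))
im,d=get_image("side");cv2.imwrite("pics/side1.png",cv2.resize(im[60:300,220:460,::-1],(600,600)))
E
```

```text
t 2.98 box [118.    2.1 166.9] toolx yaw -166.31 zax [ 0.002  0.    -1.   ] Fbox [0.6 0.5 0.3] gap 0.1
1.8 104.9 166.3
1.65 90.7 170.6
1.5 76.0 172.7
1.35 61.2 172.7
1.2 46.5 170.4
1.05 32.4 166.0
0.9 19.0 159.5
0.75 6.8 151.0
0.6 -4.0 140.9
0.45 -13.2 129.2
0.3 -20.5 116.3
0.15 -25.8 102.5
0.0 -29.0 88.0
```

View pics/side1.png

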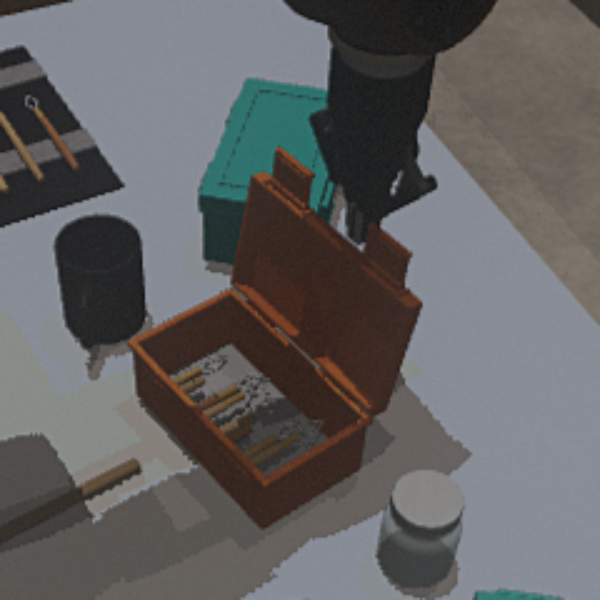

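The crop shows the shut fingertips behind the lid at (355,215), between the clips at (293,175) and (388,250). Nothing has been touched yet.

Call:
{"name": "play_rows", "arguments": {"commands": [[[0,0,0,0.008,-0.002,-0.011,0],[0,0,0,0.01,0,-0.0005,0],[0,0,0,0.009,0,0,0],[0,0,0,0.0075,0,-0.0014,0],[0,0,0,0.008,0,-0.0007,0],[0,0,0,0.008,0,-0.0003,0],[0,0,0,0.008,0,0.0005,0],[0,0,0,0.008,0,0.001,0],[0,0,0,0.008,0,0.0015,0],[0,0,0,0.0076,0,0.0023,0],[0,0,0,0.0076,0,0.0027,0],[0,0,0,0.0074,0,0.0035,0]]]}}

```text
clock: 4.53
ee_pos: [595.8, 112.6, 167.5]
orientation: [-0.0, -0.119, 0.993, 0.0]
force: [1.0, -0.4, 1.1]
finger_gap: 0.3
grip_force: 0.4
```

```bash
python3 - <<'E'
from h import *
st()
im,d,P=cloud("side");cv2.imwrite("pics/side2.png",cv2.resize(im[60:300,220:460,::-1],(600,600)))
E
```

```text
t 4.53 box [ 1.990e+01 -1.000e-01  1.675e+02] toolx yaw -166.33 zax [-0.  0. -1.] Fbox [ 0.9 -0.6  1.1] gap 0.3
```

View pics/side2.png

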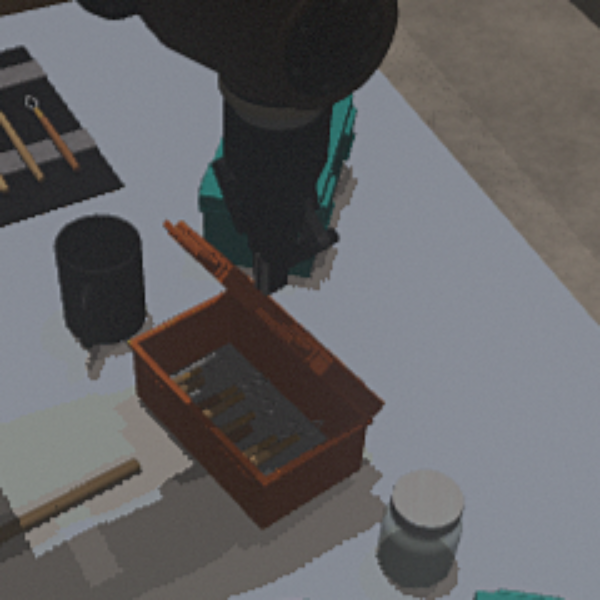

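The lid follows the fingers and is now about 1 rad open. The box has not moved, and the force is about 1 N.

Call:
{"name": "play_rows", "arguments": {"commands": [[[0,0,0,0.007,0,0.0038,0],[0,0,0,0.0067,0,0.0043,0],[0,0,0,0.0063,0,0.0049,0],[0,0,0,0.006,0,0.0052,0],[0,0,0,0.0056,0,0.0059,0],[0,0,0,0.0051,0,0.0061,0],[0,0,0,0.0047,0,0.0066,0],[0,0,0,0.0041,0,0.0067,0],[0,0,0,0.0035,0,0.0073,0],[0,0,0,0.003,0,0.0072,0],[0,0,0,0.0027,0,0.0075,0],[0,0,0,0.0023,0,0.006,0]]]}}

```text
clock: 6.08
ee_pos: [540.8, 99.1, 95.6]
orientation: [-0.0, -0.119, 0.993, 0.0]
force: [0.6, 0.1, 0.6]
finger_gap: -0.1
grip_force: 0.1
```

Call:
{"name": "play_rows", "arguments": {"commands": [[[0,0,0,0.0005,0,0.004,0],[0,0,0,0,0,0.003,0],[0,0,0,0,0,0.002,0],[0,0,0,0,0,0.001,0],[0,0,0,0,0,0,0]]]}}

```text
clock: 6.7
ee_pos: [540.6, 99.1, 87.8]
orientation: [0.001, -0.119, 0.993, -0.0]
force: [-6.8, -1.0, 19.9]
finger_gap: 0.1
grip_force: 10.0
```

```bash
python3 -c "
from h import *
st()"
```

```text
t 6.7 box [-37.   -0.2  87.8] toolx yaw -166.32 zax [ 0.001  0.    -1.   ] Fbox [-6.8  0.7 19.9] gap 0.1
```

Call:
{"name": "play_rows", "arguments": {"commands": [[[0,0,0,0,0,-0.01,0],[0,0,0,0,0,-0.03,0],[0,0,0,0.02,0,-0.05,0],[0,0,0,0.04,0,-0.05,0],[0,0,0,0.04,0,-0.05,0],[0,0,0,0,0,0,0],[0,0,0,0,0,0,0]]]}}

```text
clock: 7.58
ee_pos: [445.4, 75.9, 273.8]
orientation: [0.0, -0.119, 0.993, 0.0]
force: [0.6, 0.3, -0.9]
finger_gap: 0.1
grip_force: 0.0
```

```bash
python3 - <<'E'
from h import *
st()
for n in ("wrist","side","top"):
    im,d,P=cloud(n);np.savez("pics/%s3.npz"%n,im=im,P=P,d=d)
    if n=="wrist": cv2.imwrite("pics/w3.png",im[...,::-1])
    hsv=cv2.cvtColor(im,cv2.COLOR_RGB2HSV);Q=tobox(P)
    m=(hsv[...,0]<18)&(hsv[...,1]>110)&(d>0)&(abs(Q[...,0])<130)&(abs(Q[...,1])<130)
    Q=Q[m]
    t=Q[(Q[:,2]>82)&(Q[:,0]>-62)&(Q[:,2]<100)]
    print(n,len(Q))
    if len(t)>50:
        A=np.c_[t[:,:2],np.ones(len(t))];co=np.linalg.lstsq(A,t[:,2],rcond=None)[0];r=cv2.minAreaRect(t[:,:2].astype(np.float32));print(" top plane",co.round(3),"rect",np.round(r[0],1),np.round(r[1],1),round(r[2],2))
    for y in(58,-58):
        k=Q[(abs(Q[:,1]-y)<18)&(Q[:,0]<-66)&(Q[:,2]>30)]
        if len(k): print(" clip",y,len(k),"x",np.percentile(k[:,0],[1,10,50,90]).round(1),"z",np.percentile(k[:,2],[2,50,98]).round(1), "tip z",np.median(k[k[:,0]<np.percentile(k[:,0],15),2]))
E
```

```text
t 7.58 box [-1.350e+02 -1.000e-01  2.738e+02] toolx yaw -166.34 zax [ 0.001  0.    -1.   ] Fbox [ 0.7  0.2 -0.9] gap 0.1
wrist 5507
 top plane [3.3000e-02 1.0000e-03 8.7295e+01] rect [-1.9  1.3] [119.9 197.4] 0.14
 clip 58 291 x [-94.  -93.7 -91.8 -66.9] z [76.1 79.6 81.5] tip z 79.76741697633543
 clip -58 182 x [-93.7 -93.4 -91.3 -80.6] z [76.4 78.9 80.8] tip z 78.95018200413676
side 4637
 top plane [ 4.0000e-03 -0.0000e+00  8.8226e+01] rect [-2.2 -0.4] [119.3 200.3] 0.04
 clip 58 169 x [-93.7 -91.1 -78.9 -68.9] z [77.7 80.1 84.2] tip z 80.42098909149968
 clip -58 198 x [-93.4 -91.2 -79.8 -68.7] z [77.4 80.3 84.1] tip z 80.53315190497463
top 1099
 top plane [-1.5000e-02  1.0000e-03  8.7903e+01] rect [48.2 -0.1] [197.   57.8] 77.02
 clip 58 16 x [-94.2 -92.7 -88.1 -80.1] z [545.2 555.3 564.5] tip z 556.4959962449188
 clip -58 29 x [-111.6 -109.1 -104.2 -100.9] z [504.2 542.7 553. ] tip z 543.8274032152954
```

View pics/w3.png

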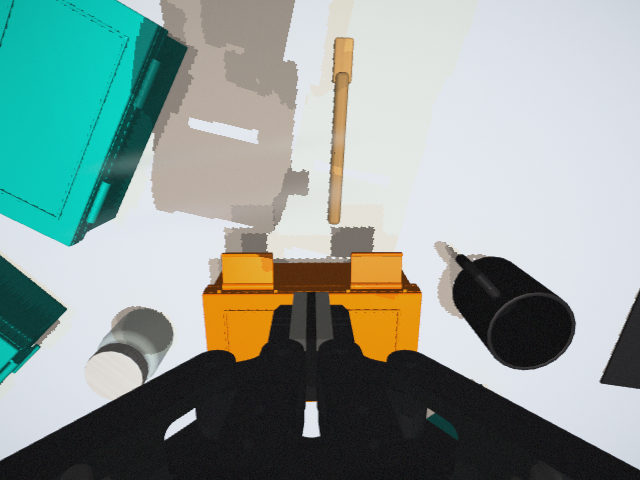

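Wrist view: the lid lies shut, with both clips sticking straight out at (247,270) for the right one and (376,270) for the left. The lid top is level at z ≈ 88 mm, the clip tips are at box x ≈ -94, z ≈ 80, and the box has not moved. Next is the left clip.

Call:
{"name": "play_rows", "arguments": {"commands": [[[0,0,0,-0.0093,0.0145,0.041,0],[0,0,0,-0.0093,0.0145,0.041,0],[0,0,0,-0.0092,0.0145,0.041,0],[0,0,0,-0.0092,0.0145,0.041,0],[0,0,0,0,0,0.011,0],[0,0,0,0,0,0.011,0],[0,0,0,0,0,0.005,0],[0,0,0,0.0005,0,0.007,0],[0,0,0,-0.002,0,0.0075,0],[0,0,0,-0.003,0,0.0055,0],[0,0,0,-0.0048,0,0.0044,0],[0,0,0,-0.003,0,0.003,0]]]}}

```text
clock: 9.22
ee_pos: [480.2, 144.0, 55.3]
orientation: [0.001, -0.119, 0.993, 0.0]
force: [4.1, -0.3, 5.3]
finger_gap: 0.1
grip_force: 3.3
```

```bash
python3 -c "
from h import *
st()"
```

```text
t 9.22 box [-85.   57.8  55.3] toolx yaw -166.33 zax [ 0.001  0.    -1.   ] Fbox [ 3.9 -1.3  5.3] gap 0.1
```

Call:
{"name": "play_rows", "arguments": {"commands": [[[0,0,0,0,0,0,0]]]}}

```text
clock: 9.35
ee_pos: [480.1, 144.0, 55.4]
orientation: [0.001, -0.119, 0.993, 0.0]
force: [1.9, 0.5, 2.5]
finger_gap: -0.1
grip_force: 1.1
```

```bash
python3 - <<'E'
from h import *
st()
im,d,P=cloud("side");cv2.imwrite("pics/side4.png",cv2.resize(im[140:290,240:390,::-1],(600,600),interpolation=cv2.INTER_CUBIC))
E
```

```text
t 9.35 box [-85.1  57.8  55.4] toolx yaw -166.33 zax [ 0.001  0.    -1.   ] Fbox [2.  0.1 2.5] gap -0.1
```

View pics/side4.png

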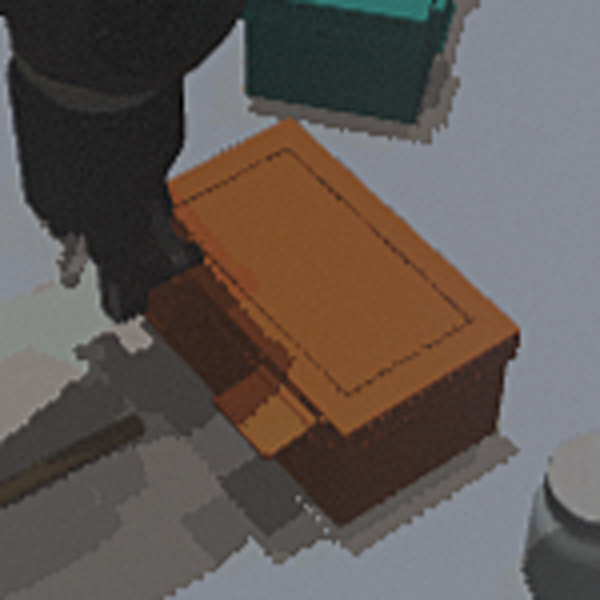

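The left clip is nearly down behind the fingers. The +x and +z force means the finger corner bears on the lip, so I'll ease up slightly and press in.

Call:
{"name": "play_rows", "arguments": {"commands": [[[0,0,0,-0.001,0,-0.0015,0],[0,0,0,-0.002,0,0,0],[0,0,0,-0.002,0,0,0],[0,0,0,-0.0015,0,0,0],[0,0,0,0,0,0,0]]]}}

```text
clock: 10.02
ee_pos: [485.6, 145.4, 56.8]
orientation: [-0.0, -0.119, 0.993, 0.0]
force: [-2.3, -0.4, -0.5]
finger_gap: 0.2
grip_force: 0.6
```

```bash
python3 -c "
from h import *
st()"
```

```text
t 10.03 box [-79.4  57.9  56.8] toolx yaw -166.33 zax [-0.  0. -1.] Fbox [-2.3  0.1 -0.5] gap 0.2
```

Call:
{"name": "play_rows", "arguments": {"commands": [[[0,0,0,-0.001,0,0,0],[0,0,0,0,0,0,0]]]}}

```text
clock: 10.28
ee_pos: [486.7, 145.7, 56.9]
orientation: [-0.0, -0.119, 0.993, 0.0]
force: [-2.0, -0.2, -0.1]
finger_gap: -0.3
grip_force: 0.7
```

Call:
{"name": "play_rows", "arguments": {"commands": [[[0,0,0,-0.001,0,0,0],[0,0,0,0,0,0,0]]]}}

```text
clock: 10.52
ee_pos: [487.8, 145.9, 56.9]
orientation: [0.0, -0.119, 0.993, 0.0]
force: [-2.0, -0.2, -0.9]
finger_gap: -0.1
grip_force: 0.7
```

Call:
{"name": "play_rows", "arguments": {"commands": [[[0,0,0,-0.001,0,0,0],[0,0,0,0,0,0,0]]]}}

```text
clock: 10.78
ee_pos: [488.7, 146.2, 56.9]
orientation: [0.0, -0.119, 0.993, 0.0]
force: [-1.4, 0.2, -1.1]
finger_gap: 0.1
grip_force: 0.7
```

Call:
{"name": "play_rows", "arguments": {"commands": [[[0,0,0,-0.0007,0,0,0],[0,0,0,0,0,0,0]]]}}

```text
clock: 11.02
ee_pos: [489.4, 146.3, 56.9]
orientation: [0.0, -0.119, 0.993, 0.0]
force: [-1.3, -0.9, -0.8]
finger_gap: 0.1
grip_force: 0.8
```

Call:
{"name": "play_rows", "arguments": {"commands": [[[0,0,0,-0.0007,0,0,0],[0,0,0,0,0,0,0]]]}}

```text
clock: 11.28
ee_pos: [489.8, 146.4, 56.9]
orientation: [-0.0, -0.119, 0.993, 0.0]
force: [-1.3, -0.8, -1.5]
finger_gap: -0.1
grip_force: 1.4
```

Call:
{"name": "play_rows", "arguments": {"commands": [[[0,0,0,-0.0005,0,0,0],[0,0,0,0,0,0,0]]]}}

```text
clock: 11.52
ee_pos: [489.9, 146.5, 56.8]
orientation: [-0.001, -0.119, 0.993, -0.0]
force: [-6.1, -1.3, 0.3]
finger_gap: 0.2
grip_force: 2.7
```

The force rose to 6 N and the motion stopped, so the left clip is flat on the front. I'll back off and move to the right clip.

Call:
{"name": "play_rows", "arguments": {"commands": [[[0,0,0,0.01,0,0,0],[0,0,0,0.02,0,0,0],[0,0,0,0,0,-0.03,0],[0,0,0,0,0,-0.026,0],[0,0,0,0,-0.038,0,0],[0,0,0,0,-0.039,0,0],[0,0,0,0,-0.039,0,0],[0,0,0,-0.01,0,0,0],[0,0,0,0,0,0.012,0],[0,0,0,0,0,0.011,0],[0,0,0,0,0,0,0]]]}}

```text
clock: 12.9
ee_pos: [497.5, 29.9, 88.7]
orientation: [-0.001, -0.12, 0.993, 0.0]
force: [0.9, -0.1, 0.8]
finger_gap: -0.1
grip_force: 0.0
```

```bash
python3 - <<'E'
from h import *
st()
E
```

```text
t 12.9 box [-95.2 -57.2  88.7] toolx yaw -166.26 zax [-0.002  0.    -1.   ] Fbox [ 0.8 -0.3  0.8] gap -0.1
```

Call:
{"name": "play_rows", "arguments": {"commands": [[[0,0,0,0.0006,0,0.0057,0],[0,0,0,0.0004,0,0.006,0],[0,0,0,-0.0017,0,0.007,0],[0,0,0,-0.0031,0,0.0048,0],[0,0,0,-0.0042,0,0.0039,0],[0,0,0,-0.004,0,0.0023,0],[0,0,0,-0.0032,0,0.0015,0],[0,0,0,-0.0022,0,0.0005,0],[0,0,0,0,0,0,0]]]}}

```text
clock: 14.02
ee_pos: [515.6, 33.3, 58.3]
orientation: [0.0, -0.119, 0.993, 0.0]
force: [-0.9, -0.5, -0.8]
finger_gap: 0.1
grip_force: 0.4
```

```bash
python3 - <<'E'
from h import *
st()
E
```

```text
t 14.03 box [-76.8 -58.1  58.3] toolx yaw -166.33 zax [ 0.001  0.    -1.   ] Fbox [-1.  -0.3 -0.8] gap 0.1
```

Left stalled at box x ≈ -75, so this needs about 1.8 mm more.

Call:
{"name": "play_rows", "arguments": {"commands": [[[0,0,0,-0.001,0,0,0],[0,0,0,0,0,0,0]]]}}

```text
clock: 14.28
ee_pos: [516.3, 33.5, 58.2]
orientation: [0.0, -0.119, 0.993, 0.0]
force: [-1.5, -0.2, -1.5]
finger_gap: -0.2
grip_force: 0.8
```

Call:
{"name": "play_rows", "arguments": {"commands": [[[0,0,0,-0.0007,0,0,0],[0,0,0,0,0,0,0]]]}}

```text
clock: 14.52
ee_pos: [517.0, 33.7, 58.2]
orientation: [-0.0, -0.119, 0.993, 0.0]
force: [-2.5, -1.1, -0.1]
finger_gap: 0.2
grip_force: 0.9
```

Call:
{"name": "play_rows", "arguments": {"commands": [[[0,0,0,-0.0005,0,0,0],[0,0,0,0,0,0,0]]]}}

```text
clock: 14.78
ee_pos: [517.5, 33.8, 58.2]
orientation: [0.0, -0.119, 0.993, 0.0]
force: [-2.9, 0.6, -2.0]
finger_gap: 0.1
grip_force: 1.0
```

Call:
{"name": "play_rows", "arguments": {"commands": [[[0,0,0,-0.0004,0,0,0],[0,0,0,0,0,0,0]]]}}

```text
clock: 15.02
ee_pos: [517.8, 33.9, 58.1]
orientation: [-0.0, -0.119, 0.993, 0.0]
force: [-2.6, -0.1, -2.6]
finger_gap: 0.1
grip_force: 1.3
```

Call:
{"name": "play_rows", "arguments": {"commands": [[[0,0,0,-0.0003,0,0,0],[0,0,0,0,0,0,0]]]}}

```text
clock: 15.28
ee_pos: [517.9, 33.9, 58.2]
orientation: [-0.0, -0.119, 0.993, 0.0]
force: [-4.3, -1.3, -0.8]
finger_gap: -0.1
grip_force: 2.5
```

Call:
{"name": "play_rows", "arguments": {"commands": [[[0,0,0,-0.0003,0,0,0],[0,0,0,0,0,0,0]]]}}

```text
clock: 15.52
ee_pos: [517.9, 33.9, 58.1]
orientation: [-0.001, -0.119, 0.993, 0.0]
force: [-5.9, -2.2, 0.7]
finger_gap: 0.2
grip_force: 3.3
```

Call:
{"name": "play_rows", "arguments": {"commands": [[[0,0,0,0.01,0,0,0],[0,0,0,0.02,0,0,0],[0,0,0,0.02,0,-0.03,0],[0,0,0,0.02,0.01,-0.05,0],[0,0,0,0.02,0.02,-0.05,0],[0,0,0,0.01,0.02,-0.05,0],[0,0,0,0,0,0,0],[0,0,0,0,0,0,0]]]}}

```text
clock: 16.52
ee_pos: [409.4, 58.9, 238.1]
orientation: [0.001, -0.119, 0.993, -0.0]
force: [-0.5, -0.5, -0.1]
finger_gap: 0.5
grip_force: 0.0
```

```bash
python3 - <<'E'
from h import *
st()
V=[]
for n in ("wrist","side"):
    im,d,P=cloud(n);V.append(im)
    hsv=cv2.cvtColor(im,cv2.COLOR_RGB2HSV);Q=tobox(P)
    m=(hsv[...,0]<18)&(hsv[...,1]>110)&(d>0)&(abs(Q[...,0])<130)&(abs(Q[...,1])<130)
    Q=Q[m]
    t=Q[(Q[:,2]>84)&(Q[:,2]<100)]
    A=np.c_[t[:,:2],np.ones(len(t))];co=np.linalg.lstsq(A,t[:,2],rcond=None)[0];r=cv2.minAreaRect(t[:,:2].astype(np.float32));print(n," top plane",co.round(3),"rect",np.round(r[0],1),np.round(r[1],1),round(r[2],2))
    for y in(58,-58,0):
        k=Q[(abs(Q[:,1]-y)<20)&(Q[:,0]<-50)&(Q[:,2]>20)&(Q[:,2]<78)]
        for z in(35,45,51,57,65,75):
            j=k[abs(k[:,2]-z)<3]
            if len(j): print(y,z,len(j),np.median(j[:,0]).round(1),end=" | ")
        print()
a=cv2.resize(V[0][180:420,150:470],(640,480))[:, :400]
cv2.imwrite("pics/end.png",np.hstack([cv2.resize(V[0],(400,300)),cv2.resize(V[1][150:300,240:440],(400,300),interpolation=cv2.INTER_CUBIC)])[...,::-1])
E
```

```text
t 16.52 box [-173.9   -8.1  238.1] toolx yaw -166.32 zax [ 0.001  0.    -1.   ] Fbox [-0.6 -0.3 -0.1] gap 0.5
wrist  top plane [9.0000e-03 0.0000e+00 8.6682e+01] rect [-16.4   8.4] [ 90.6 181.7] 0.12
58 51 262 -65.5 | 58 57 138 -64.3 | 58 65 161 -64.3 | 58 75 86 -64.3 | 
-58 51 193 -64.9 | -58 57 123 -63.9 | -58 65 125 -63.8 | -58 75 80 -64.1 | 

side  top plane [ 2.0000e-03 -0.0000e+00  8.8278e+01] rect [-4.8 -0.2] [199.7 124.8] 89.93
58 51 22 -66.1 | 58 57 4 -66.5 | 
-58 51 25 -65.3 | -58 57 2 -65.0 | 
0 65 2 -56.9 | 0 75 2 -57.5 |
```

View pics/end.png

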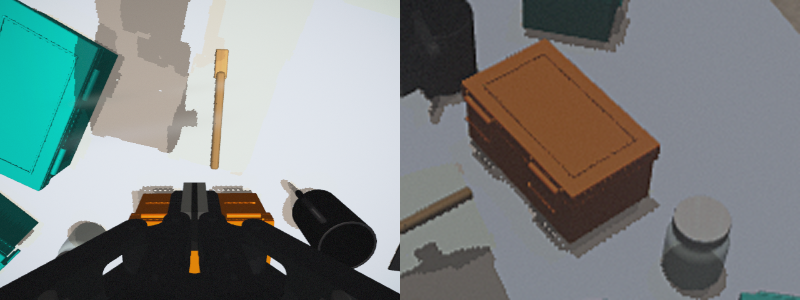

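Both clips lie vertical: their face is at box x ≈ -64 from z = 57 to 75 mm, with the lips at (480,105) and (545,178) in the picture. The lid is level, and the box, mug, jar and stick are where they were. Handing in.

```bash
python3 -c "
from workcell import *
print(sign_off())"
```

```text
the job is handed in; nothing more can be done
None
```

The orange tool box is shut with both front clips flat, done by pushing only (highest force I read was about 21 N), and the box, mug, jar and stick show no movement in the final pictures; I handed it in at about 17 s, and the hand-in gave no verdict.

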